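Loosen a knurled locking screw two turns and slide the plate home

ROBOT

A 6-joint arm with a two-finger parallel gripper is mounted at the origin on a cart in front of the work surface, level with it; the furniture and walls round the work are solid. World frame = base frame: x ahead of the robot, y to its left, z up, the work surface at z = 0. Lengths are in m, angles in rad, forces in N, time in s.
With the tool pointing down it reaches from about 0.35 to 0.975 m from the base axis. Payload 4.9 kg.
Tool frame: the origin (TCP) lies on the centre line of the jaws, within the pads' length; the fingertips stand manip.tcp_to_tips ahead of it and the grasp point (between the pads) is the TCP (manip.tcp_to_tips is the distance from the TCP to the fingertips, in m); y points along the fingers, z is the direction in which the jaws open and shut, and the axes are right-handed (so a half turn about y gives the same grasp; the last joint's range is limited). The gripper opens to 85 mm and grips with 20 to 120 N. Pads are 22 mm wide; open, the fingers measure 114 mm over their backs; the gripper's body (76 mm by 85 mm) begins 54 mm behind the grasp point. The pads swing forward as they close: fully open they stand 13 mm farther back than shut.
Start: joints at [-1.282, 0.053, 1.613, -0, 1.476, -0.119], TCP at [0.248, -0.574, 0.226] pointing down, gripper open.
Joint ranges: [-3.01, 3.01], [-1.01, 2.22], [0.06, 2.58], [-1.02, 4.17], [0.09, 2.62], [-3.14, 3.14]. Speed limits (rad/s): [2.57, 2.57, 3.14, 3.14, 3.14, 3.14].

INTERFACE

Orientations are given as a unit quaternion [w, x, y, z].
In Python, from plant import manip gives the robot as it stands.
- The arm moves only by the tool apply_moves, never from a script. Its argument "moves" is a list of rows, each a list of 7 numbers: the gripper's target within -1 to 1 (shut at 1, half-way at 0, fully open at -1), then the shift along the tool's x, y, z in mm, then the turn, a rotation vector about the tool's x, y, z in degrees. A call has 1 to 20 rows; each row shifts and turns the commanded pose from where the row before left it, along the tool's axes as they then stand; what a row does not reach is not made up. A row lasts 1/10 s, in which the tool goes at most 50 mm and 8.59 degrees, less where a joint would pass 70% of its speed; a pose out of reach is approached as far as the arm can. A call with a gripper value outside its range is refused whole. The fingers move at their own pace and stop on an object; the grip force is fixed at half the most. Time passes only in rows, so rows that do not move let the fingers close. It gives the time, the measured TCP pose, the force and the opening at its end, in the units of the state.
- manip.state(): the state, without advancing time (a new reading comes with each control period).
- manip.grab_frame(name): name is "scene" or "side" or "wrist"; returns the picture (384x512x3 uint8, blue, green, red); there is no depth.
- manip.calibration(name): a dict with "mtx" (3x3 intrinsics, pixels), "T" (4x4, takes a point from camera to world coordinates); the wrist camera has in their place "T_tool_cam" (4x4, takes a point from camera to tool coordinates, whose origin is the TCP and whose axes are the tool frame's). Camera axes: x right, y down, z forward; pixel columns grow to the right and rows downward; lengths in m; the calibration is good to about 2 mm. A picture is of the moment at which its call begins: read the wrist's pose just before it. calibration takes no time and is no camera call.
- manip.job_done(): hands the job in, once; it reports no verdict.
The state is a dict: "time": time; "joint_pos": joint angles; "joint_vel": joint speeds; "joint_efforts": joint torques, N m; "tool_pos": TCP position; "tool_rot": TCP orientation; "contact_force": force on the tool from outside, world axes, zero at the start; "ft_torque": the same for the moment, N m; "gripper_width": opening from 0.0 (shut) to 1.0 (fully open).
Only numpy, scipy, OpenCV 4.12 (cv2) and the standard library are available. Lean on these libraries where they do the work, as an engineer would, in place of code of your own. Each camera call takes 0.05 s, during which the arm holds its last target. There are 200 camera calls.

TASK

On the small metal slide jig, loosen the big knurled locking screw by two full turns (anticlockwise seen from above) by stroking a fingertip again and again across the part of its rim that the guard leaves open. Then push the freed perforated plate with a fingertip along its channel, under the bridge, fully home against the end stop. Grip nothing, do not lift the plate, leave the screw at its two turns, and leave the other things on the table where they are.

Things in the scene. Friction and masses are not known exactly. Their poses are not given: they have to be found in the camera images.
- jig: Slide jig fixed to the table: aluminium bed 128 (x) x 200 (y -140 to +60) x 5 mm. Origin on the table under the locking screw's axis; z up, +y along the channel to the end stop, -x the side of the guard's opening (about towards the robot). Rails at x = +-42 to 52, y -135 to +55, top z = 16, make a channel 84 wide, floor z = 5, open at its -y end, closed by the stop at y = +45 (top z = 16).
- bridge_top (a point): centre of the top of the bridge that crosses the channel, 27 mm above the table. Bridge: jig y -39 to +39, x -63 to +63, underside z = 20. On it, round the screw's far side, stands a C-shaped grey guard wall, 33 to 37 mm from the screw's axis, z 27 to 50, so that the head cannot be gripped; it leaves the rim open within about 80 degrees either side of jig -x.
- screw_axis (a point): point on the vertical axis of the locking screw, fixed in the jig, 38 mm above the table (mid-height of the brass head when tight). The head is 54 mm across, with 24 rounded vertical ridges (57 mm over the ridges), and 16 mm tall: z 30 to 46 when tight; it rises 5 mm per turn. Its 10 mm pin stands in the channel before the plate and clears the plate from about 1.5 turns on.
- lock_screw (a joint): angle of the locking screw, rad: 0 = tight (at every start), growing as it loosens, anticlockwise from above; two turns = 12.57; stops at three. The rim in the opening then moves to jig -y. Light friction, 0.04 N m (1.5 N at the rim); stays where left. A dark rib on its top points at the dark index line on the bridge (jig -x) at each full turn.
- sample_plate: loose grey-white plate with rows of holes, 80 (x) x 100 (y) x 11 mm tall, about 0.3 kg, flat in the channel at the -y side of the bridge. Origin at the centre of its underside, axes along the jig's. Its +y edge starts 16 to 28 mm short of the screw axis; home, it meets the end stop (origin at jig y = -5 mm). Push its -y edge from the open end of the channel.
- stop_face (a point): middle of the end stop's face that the plate meets, 10 mm above the table (jig x = 0, y = +45 mm)
- objective: black microscope objective, 34 across, 48 mm tall, standing near the stop end of the jig; loose, leave it alone; origin at the centre of its underside
- hex_keys: small black hex-key holder, 24x69x19 mm, behind the jig; loose, leave it alone; origin at the centre of its underside
- cup_c: white lidded sample cup, 48 across, 46 mm tall, behind the jig; loose, leave it alone; origin at the centre of its underside
- fitting_b: small brass elbow fitting, 18x33x32 mm, in front of the jig's left end; loose, leave it alone; origin at the centre of its underside
- screwdriver_small: green-handled screwdriver, 24x121x22 mm, left of the jig; loose, leave it alone; origin at the centre of its underside
- pliers: long-nose pliers, 54x175x12 mm, far left; loose, leave it alone; origin at the centre of its underside
- oring_kit: flat cream cardboard box, 56x90x22 mm, right of the jig; loose, leave it alone; origin at the centre of its underside
- marker_blue: blue-capped marker pen, 12x122x12 mm, right of the jig; loose, leave it alone; origin at the centre of its underside
There are look-alikes about, which are no part of the job. Leave any orange look-alike of the sample_plate alone.

How it is judged:
By the outcome, as a careful person would: the job done as asked, in the order asked, and still so for the second after the job is handed in, with the robot touching nothing.
It also fails if it takes over 61 s, if anything falls off the work surface, if the arm or the gripper's body presses on something with over 40 N, if the wrist force passes 120 N, or if a joint passes its speed limit or range.

## Working session

There is one attempt and no reset: what is moved stays moved. The work goes in short steps, Python scripts to look and compute and a tool call to move; the robot and the scene stay as the last step left them, time stands still between calls to the robot, and variables do not carry over. Pictures are saved under pics/ and viewed, about 8 in all and at most 12, crops included, and the job is handed in when it is done.

Besides the shell and the picture viewer there is one more tool, called after "Call:" as name(argument=value, ...), one argument or row to a line, values as JSON. apply_moves: Moves the arm, as the interface text tells. Its arguments: {"type":"object","properties":{"moves":{"type":"array","items":{"type":"array","items":{"type":"number"}}}},"required":["moves"]}

```bash
mkdir -p pics; ls; python3 - <<'E'
from plant import manip
import cv2,numpy as np
np.set_printoptions(precision=4,suppress=True)
s=manip.state();print(s); print(manip.tcp_to_tips)
for n in("scene","side"):
    c=manip.calibration(n);print(n,c['mtx'],c['T'])
    cv2.imwrite(f"pics/{n}0.png",cv2.resize(manip.grab_frame(n),(800,600),interpolation=cv2.INTER_CUBIC))
print(manip.calibration("wrist"))
E
```

```text
pics
{'time': 0.0, 'joint_pos': array([-1.282 ,  0.0534,  1.6143,  0.    ,  1.476 , -0.119 ]), 'joint_vel': array([-0.0001,  0.0022, -0.0008, -0.0006,  0.0006, -0.0016]), 'joint_efforts': array([  0.0021, -39.3681, -37.0174,  -0.    ,   0.007 ,   0.    ]), 'tool_pos': array([ 0.2477, -0.5731,  0.2245]), 'tool_rot': array([ 0.1431, -0.1432,  0.6932, -0.6917]), 'contact_force': array([ 0.3423, -0.6062,  0.8808]), 'ft_torque': array([-0.0671, -0.0464,  0.0193]), 'gripper_width': 1.0002842759699149}
0.019
scene [[478.9523   0.     251.6121]
 [  0.     478.9523 189.179 ]
 [  0.       0.       1.    ]] [[ 0.7063 -0.4576  0.5402 -0.2959]
 [-0.708  -0.4575  0.5381 -0.8788]
 [ 0.0009 -0.7625 -0.647   1.0542]
 [ 0.      0.      0.      1.    ]]
side [[379.223    0.     259.6853]
 [  0.     379.223  186.7601]
 [  0.       0.       1.    ]] [[-0.5407  0.6006 -0.589   1.181 ]
 [ 0.8411  0.376  -0.3887  0.4261]
 [-0.012  -0.7056 -0.7085  0.8457]
 [ 0.      0.      0.      1.    ]]
{'mtx': array([[284.6579,   0.    , 254.0122],
       [  0.    , 284.6579, 191.1299],
       [  0.    ,   0.    ,   1.    ]]), 'T_tool_cam': array([[-0.001 ,  0.9481,  0.3181, -0.0814],
       [-0.0009, -0.3181,  0.9481, -0.1484],
       [ 1.    ,  0.0006,  0.0012,  0.0007],
       [ 0.    ,  0.    ,  0.    ,  1.    ]])}
```

View pics/scene0.png

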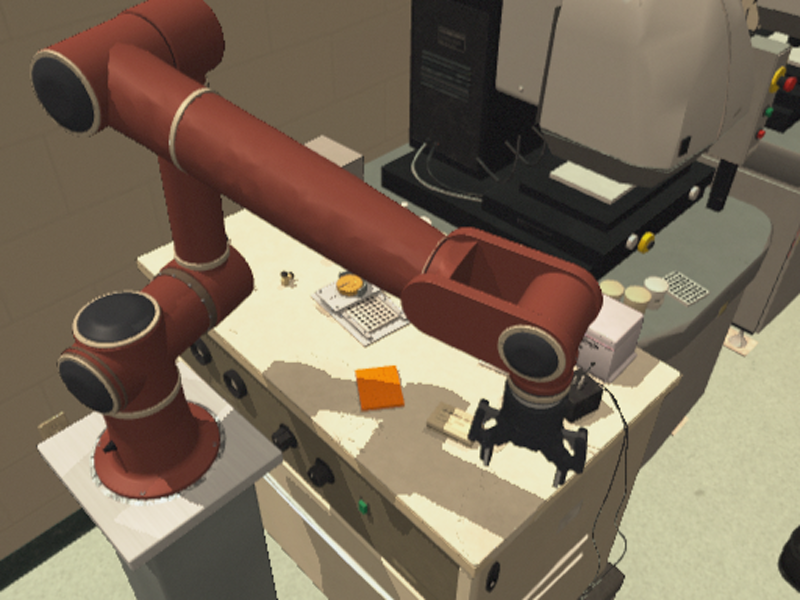

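View pics/side0.png

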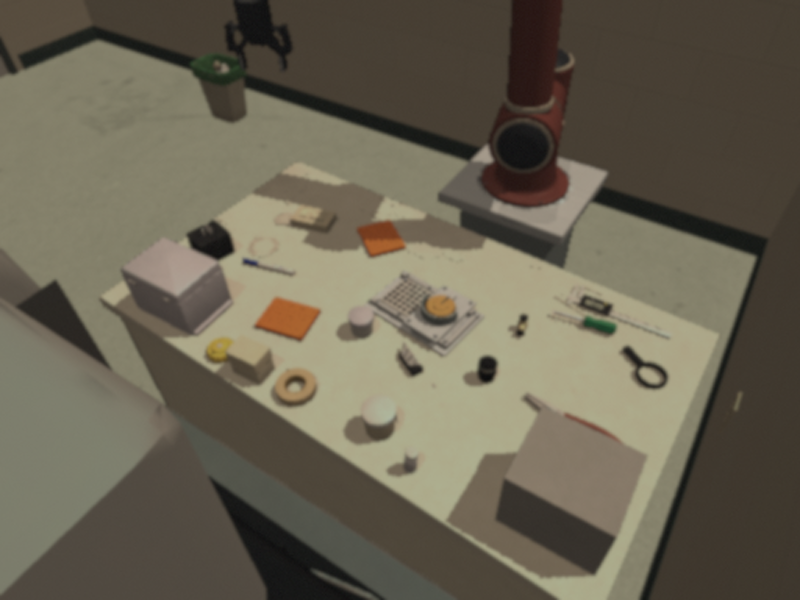

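The scene view shows the jig at about (360,305), with the brass screw at (350,285) and the grey-white perforated plate at (375,318). The side view shows the screw at (440,307) and the plate at (403,295). Look-alikes: orange squares (scene (380,388); side (381,238) and (288,318)) and a perforated rack far away on the other bench (scene (685,288)). I choose the grey plate in the jig.

```bash
cat > h.py <<'E'
from plant import manip
import cv2,numpy as np
from scipy.spatial.transform import Rotation as R
np.set_printoptions(precision=4,suppress=True)
def camT(n,s=None):
    c=manip.calibration(n)
    if n!="wrist": return c['mtx'],c['T']
    return c['mtx'],toolT(s)@c['T_tool_cam']
def toolT(s):
    w,x,y,z=s['tool_rot'];T=np.eye(4);T[:3,:3]=R.from_quat([x,y,z,w]).as_matrix();T[:3,3]=s['tool_pos'];return T
def ray(K,T,u,v,z):
    d=T[:3,:3]@np.linalg.solve(K,[u,v,1]);o=T[:3,3];return o+d*(z-o[2])/d[2]
def proj(K,T,p):
    q=np.linalg.inv(T)@np.append(p,1);q=K@q[:3];return q[:2]/q[2]
E
python3 - <<'E'
from h import *
k=.64
K,T=camT("scene")
for n,u,v,z in(("screw top",350,284,.046),("plate c",375,317,.016),("fitting",287,277,0.01),("orange",380,388,0)):print(n,ray(K,T,u*k,v*k,z))
K,T=camT("side")
for n,u,v,z in(("screw top",440,305,.046),("plate c",403,295,.016),("objective base",487,375,0),("hexk",410,360,.01),("cup",361,330,0),("fitting",521,325,.015),("orange",381,238,0),("orange2",288,318,0)):print(n,ray(K,T,u*k,v*k,z))
s=manip.state();print(toolT(s))
E
```

```text
screw top [0.508  0.0511 0.046 ]
plate c [ 0.4957 -0.0373  0.016 ]
fitting [0.4544 0.2013 0.01  ]
orange [ 0.3744 -0.1762  0.    ]
screw top [0.5115 0.0601 0.046 ]
plate c [ 0.5016 -0.0289  0.016 ]
objective base [0.5761 0.1955 0.    ]
hexk [0.6268 0.0669 0.01  ]
cup [ 0.6089 -0.0546  0.    ]
fitting [0.4498 0.2002 0.015 ]
orange [ 0.3655 -0.1755  0.    ]
orange2 [ 0.6591 -0.1925  0.    ]
[[-0.918  -0.0005  0.3966  0.2477]
 [-0.3966  0.0018 -0.918  -0.5732]
 [-0.0002 -1.     -0.0019  0.2246]
 [ 0.      0.      0.      1.    ]]
```

```bash
cat >> h.py <<'E'
def plan(dp,turn,n,s=None):
    "world shift dp (m) and turn (deg about tool y) in n rows; prints rows"
    T=toolT(s or manip.state());Rm=T[:3,:3];out=[]
    for i in range(n):
        out.append(np.r_[np.round(Rm.T@(np.array(dp)/n)*1e3,1),0,np.round(turn/n,2),0]);Rm=Rm@R.from_rotvec([0,np.radians(turn/n),0]).as_matrix()
    return np.array(out)
E
python3 - <<'E'
from h import *
print(plan([.185,.555,-.04],-60,14))
E
```

```text
[[-27.9    2.9  -31.1    0.    -4.29   0.  ]
 [-30.1    2.9  -29.     0.    -4.29   0.  ]
 [-32.2    2.9  -26.6    0.    -4.29   0.  ]
 [-34.1    2.9  -24.2    0.    -4.29   0.  ]
 [-35.8    2.9  -21.6    0.    -4.29   0.  ]
 [-37.3    2.9  -18.8    0.    -4.29   0.  ]
 [-38.6    2.9  -16.     0.    -4.29   0.  ]
 [-39.7    2.9  -13.     0.    -4.29   0.  ]
 [-40.6    2.9  -10.     0.    -4.29   0.  ]
 [-41.2    2.9   -7.     0.    -4.29   0.  ]
 [-41.6    2.9   -3.9    0.    -4.29   0.  ]
 [-41.8    2.9   -0.8    0.    -4.29   0.  ]
 [-41.7    2.9    2.4    0.    -4.29   0.  ]
 [-41.4    2.9    5.5    0.    -4.29   0.  ]]
```

Call:
apply_moves(
  moves=[
    [1,-28,3,-31,0,-4.3,0],
    [1,-30,3,-29,0,-4.3,0],
    [1,-32,3,-27,0,-4.3,0],
    [1,-34,3,-24,0,-4.3,0],
    [1,-36,3,-22,0,-4.3,0],
    [1,-37,3,-19,0,-4.3,0],
    [1,-39,3,-16,0,-4.3,0],
    [1,-40,3,-13,0,-4.3,0],
    [1,-41,3,-10,0,-4.3,0],
    [1,-41,3,-7,0,-4.3,0],
    [1,-42,3,-4,0,-4.3,0],
    [1,-42,3,-1,0,-4.3,0],
    [1,-42,3,2,0,-4.3,0],
    [1,-41,3,5,0,-4.3,0],
    [1,0,0,0,0,0,0],
    [1,0,0,0,0,0,0],
  ],
)

```text
time: 1.7
tool_pos: [0.4307, -0.016, 0.1831]
tool_rot: [0.471, -0.472, 0.527, -0.527]
contact_force: [-0.4, -0.2, -1.0]
gripper_width: -0.003
```

```bash
python3 - <<'E'
from h import *
import pickle
s=manip.state();print(toolT(s),s['time'],s['gripper_width'],manip.tcp_to_tips,s['contact_force'])
f=manip.grab_frame("wrist");pickle.dump((s,f),open("w1.pkl","wb"))
cv2.imwrite("pics/w1.png",cv2.resize(f,(800,600),interpolation=cv2.INTER_CUBIC))
E
```

```text
[[-0.1099 -0.0013  0.9939  0.4307]
 [-0.9939 -0.0002 -0.1099 -0.016 ]
 [ 0.0004 -1.     -0.0012  0.1831]
 [ 0.      0.      0.      1.    ]] 1.7 -0.0026987976829696554 0.019 [-0.4476 -0.2169 -0.9954]
```

View pics/w1.png

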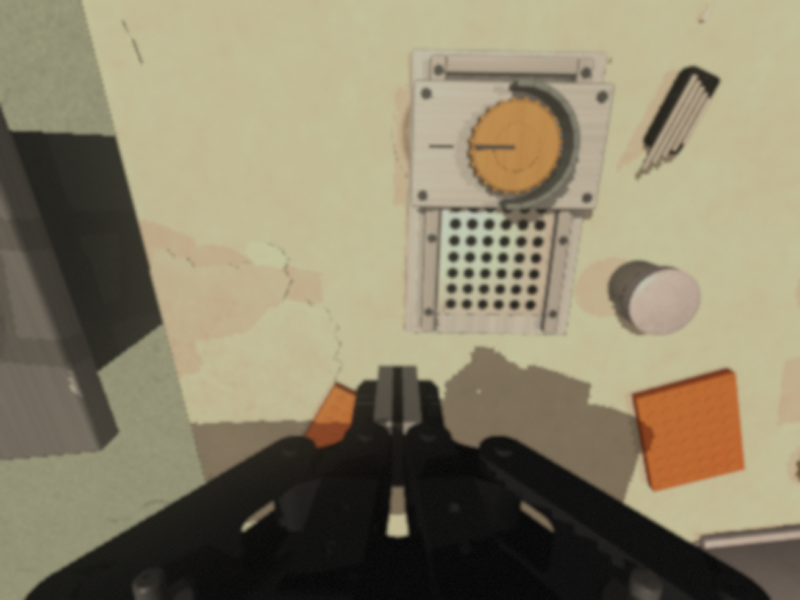

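The wrist view shows the jig: screw head centre near (516,147), rib pointing left at the index line (430–455,147), guard on the right side. The grey perforated plate lies at (440–548, 210–317), and the bed corners are (404,332), (566,334), (412,50), (607,53). The orange plate is off to the lower right and not part of this.

```bash
python3 - <<'E'
from h import *
import pickle
from scipy.optimize import least_squares
s,f=pickle.load(open("w1.pkl","rb"));K,T=camT("wrist",s)
P=np.array([(-64,-140,5),(64,-140,5),(-64,60,5),(64,60,5),(-63,39,27),(63,39,27),(-63,-39,27),(63,-39,27),(0,0,46)])/1e3
U=np.array([(404,332),(566,334),(412,50),(607,53),(414,82),(613,84),(410,205),(600,211),(516,147)])*.64
def w(p,q):
    c,s_=np.cos(p[2]),np.sin(p[2]);return np.array([p[0]+c*q[0]-s_*q[1],p[1]+s_*q[0]+c*q[1],q[2]])
r=least_squares(lambda p:np.ravel([proj(K,T,w(p,q))-u for q,u in zip(P,U)]),[.51,.055,-.1],loss='soft_l1')
print(r.x,np.degrees(r.x[2]));print(r.fun.reshape(-1,2) if len(r.fun)==18 else r.fun)
# plate corners z=16
for u,v in((440,317),(533,319),(438,210),(549,210)):
    q=ray(K,T,u*.64,v*.64,.016)-[r.x[0],r.x[1],0];c,s_=np.cos(-r.x[2]),np.sin(-r.x[2]);print(c*q[0]-s_*q[1],s_*q[0]+c*q[1])
E
```

```text
[ 0.5117  0.0571 -0.1248] -7.1481680031275445
[[ 0.5893  0.4464]
 [-0.261   0.656 ]
 [-0.3447 -0.4126]
 [ 0.2985 -0.1444]
 [-0.459  -1.2536]
 [ 1.9846 -0.3109]
 [ 0.0834  1.6158]
 [-2.4477 -0.3438]
 [ 0.1347  0.7021]]
-0.037934513493331275 -0.1220101678933132
0.032827207735728794 -0.1225281679723807
-0.04307156823808115 -0.04176438409173151
0.03476471716903265 -0.04055099853508663
```

```bash
python3 - <<'E'
from h import *
import pickle
s,f=pickle.load(open("w1.pkl","rb"));T=toolT(s)
def crop(img,c,h=40,k=5):
    x,y=int(c[0]),int(c[1]);return cv2.resize(img[y-h:y+h,x-h:x+h],None,fx=k,fy=k,interpolation=cv2.INTER_CUBIC),(x-h,y-h)
K,Tc=camT("wrist",s)
a,o=crop(f,(254,250));ims=[a];print(o)
for y in(-.013,.006,.019):
    print('w',y,[(5*(proj(K,Tc,(T@[x,y,0,1])[:3])-o)).round() for x in(-.011,.011)])
g=manip.grab_frame("side");K,Tc=camT("side");p=proj(K,Tc,T[:3,3]);a,o=crop(g,p);ims.append(a)
for y in(-.013,.006,.019):print('s',y,(5*(proj(K,Tc,(T@[0,y,0,1])[:3])-o)).round())
cv2.imwrite("pics/c1.png",np.hstack(ims))
E
```

```text
(214, 210)
w -0.013 [array([199., 125.]), array([199., 304.])]
w 0.006 [array([199.,  51.]), array([199., 214.])]
w 0.019 [array([199.,   8.]), array([199., 162.])]
s -0.013 [202. 184.]
s 0.006 [201. 211.]
s 0.019 [201. 229.]
```

View pics/c1.png

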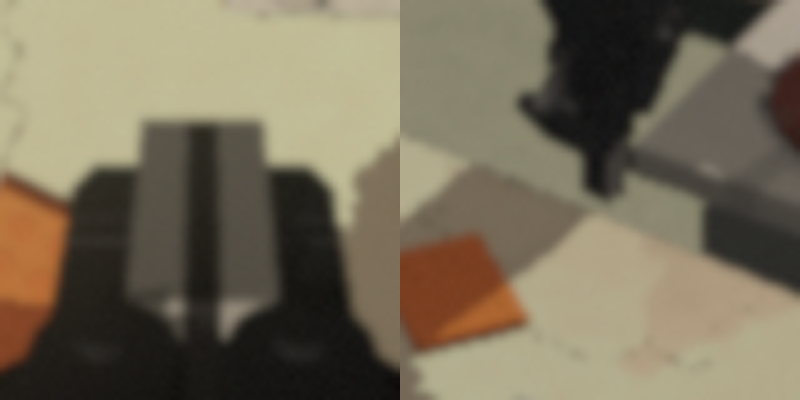

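Call:
apply_moves(
  moves=[
    [1,-20,10,6,0,0.85,0],
    [1,-25,20,7,0,0,0],
    [1,-25,30,7,0,0,0],
    [1,-23,35,6,0,0,0],
    [1,0,28,0,0,0,0],
    [1,0,8,0,0,0,0],
    [1,0,2,0,0,0,0],
    [1,0,2,0,0,0,0],
    [1,0,2,0,0,0,0],
  ],
)

```text
time: 2.7
tool_pos: [0.4699, 0.0716, 0.0486]
tool_rot: [-0.468, 0.466, -0.53, 0.532]
contact_force: [0.3, -0.6, 0.8]
gripper_width: -0.001
```

Call:
apply_moves(
  moves=[
    [1,0,2,0,0,0,0],
    [1,0,2,0,0,0,0],
    [1,0,0,0,0,0,0],
    [1,0,0,0,0,0,0],
  ],
)

```text
time: 3.1
tool_pos: [0.4684, 0.0724, 0.0428]
tool_rot: [-0.467, 0.467, -0.531, 0.531]
contact_force: [-1.0, 0.4, -0.5]
gripper_width: -0.0
```

```bash
python3 - <<'E'
from h import *
s=manip.state();print(toolT(s),s['contact_force'])
f=manip.grab_frame("wrist");g=manip.grab_frame("side")
K,T=camT("side");p=proj(K,T,s['tool_pos']);x,y=p.astype(int)
a=cv2.resize(f[40:300,110:370],(400,400),interpolation=cv2.INTER_CUBIC);b=cv2.resize(g[y-40:y+40,x-40:x+40],(400,400),interpolation=cv2.INTER_CUBIC)
print(x-40,y-40);cv2.imwrite("pics/c2.png",np.hstack([a,b]))
E
```

```text
[[-0.1267  0.0002  0.9919  0.4684]
 [-0.9919  0.     -0.1267  0.0724]
 [-0.     -1.      0.0002  0.0428]
 [ 0.      0.      0.      1.    ]] [-1.0456  0.3505 -0.5397]
252 148
```

View pics/c2.png

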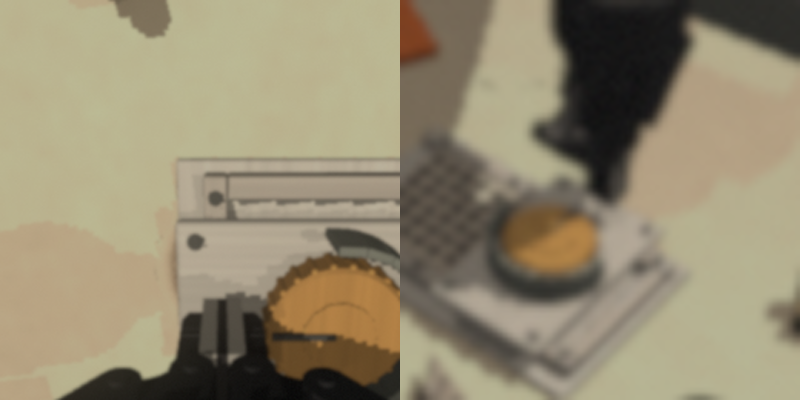

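Call:
apply_moves(
  moves=[
    [1,0,3,0,0,0,0],
    [1,0,3,0,0,0,0],
    [1,0,3,0,0,0,0],
    [1,0,3,0,0,0,0],
    [1,0,2,0,0,0,0],
    [1,0,0,0,0,0,0],
  ],
)

```text
time: 3.8
tool_pos: [0.4679, 0.0723, 0.0282]
tool_rot: [0.467, -0.467, 0.531, -0.531]
contact_force: [0.9, 0.1, 0.1]
gripper_width: 0.004
```

Call:
apply_moves(
  moves=[
    [1,0,2,0,0,0,0],
    [1,0,2,0,0,0,0],
    [1,0,2,0,0,0,0],
    [1,0,2,0,0,0,0],
    [1,0,0,0,0,0,0],
  ],
)

```text
time: 4.3
tool_pos: [0.4684, 0.0723, 0.0214]
tool_rot: [0.467, -0.467, 0.531, -0.531]
contact_force: [-2.9, 0.5, 6.2]
gripper_width: -0.002
```

Call:
apply_moves(
  moves=[
    [1,0,-4,0,0,0,0],
    [1,0,-4,0,0,0,0],
    [1,0,0,1,0,0,0],
    [1,0,0,1,0,0,0],
    [1,0,0,1,0,0,0],
    [1,0,0,1,0,0,0],
    [1,0,0,0,0,0,0],
  ],
)

```text
time: 5.0
tool_pos: [0.4719, 0.0718, 0.0284]
tool_rot: [0.467, -0.468, 0.531, -0.53]
contact_force: [-1.0, -0.3, 1.1]
gripper_width: -0.002
```

Call:
apply_moves(
  moves=[
    [1,0,0,1,0,0,0],
    [1,0,0,1,0,0,0],
    [1,0,0,1,0,0,0],
    [1,0,0,0,0,0,0],
  ],
)

```text
time: 5.4
tool_pos: [0.473, 0.0717, 0.0281]
tool_rot: [0.466, -0.469, 0.532, -0.529]
contact_force: [-8.2, 1.2, 6.5]
gripper_width: 0.005
```

Call:
apply_moves(
  moves=[
    [1,0,0,-10,0,0,0],
    [1,-24,0,0,0,0,0],
    [1,1,0,12,0,0,0],
    [1,5,0,7.6,0,0,0],
    [1,5,0,-4.6,0,0,0],
    [1,6,0,-3.1,0,0,0],
    [1,4.4,0,-1.2,0,0,0],
    [1,4.5,0,-0.4,0,0,0],
    [1,5.3,0,0,0,0,0],
    [1,0,0,0,0,0,0],
  ],
)

```text
time: 6.4
tool_pos: [0.4717, 0.0638, 0.0279]
tool_rot: [0.465, -0.469, 0.533, -0.529]
contact_force: [-10.9, 1.8, 7.5]
gripper_width: 0.001
```

Call:
apply_moves(
  moves=[
    [1,5.4,0,0,0,0,0],
    [1,5.3,0,0,0,0,0],
    [1,4.5,0,0.4,0,0,0],
    [1,4.4,0,1.2,0,0,0],
    [1,6,0,3.1,0,0,0],
    [1,5,0,4.6,0,0,0],
    [1,6,0,-11.6,0,0,0],
    [1,0,0,-8,0,0,0],
  ],
)

```text
time: 7.2
tool_pos: [0.4609, 0.0283, 0.0294]
tool_rot: [-0.467, 0.466, -0.53, 0.532]
contact_force: [0.2, -0.1, -0.1]
gripper_width: -0.001
```

```bash
cat >> h.py <<'E'
J=(.5117,.0571,-.1248)
def jig(p):
    d=np.array(p[:2])-J[:2];c,s=np.cos(J[2]),np.sin(J[2]);return np.array([c*d[0]+s*d[1],-s*d[0]+c*d[1]])*1e3
def world(x,y,z):
    c,s=np.cos(J[2]),np.sin(J[2]);return np.array([J[0]+c*x-s*y,J[1]+s*x+c*y,z])
def topview(n,z,s=None,half=.045,px=6):
    "rectified view of jig plane z about the screw axis: +x right, +y up, px per mm"
    K,T=camT(n,s);f=manip.grab_frame(n)
    src=np.float32([proj(K,T,world(a*half,b*half,z)) for a,b in((-1,1),(1,1),(1,-1),(-1,-1))])
    m=int(2*half*1e3*px);H=cv2.getPerspectiveTransform(src,np.float32([(0,0),(m,0),(m,m),(0,m)]))
    return cv2.warpPerspective(f,H,(m,m),flags=cv2.INTER_CUBIC)
E
python3 - <<'E'
from h import *
s=manip.state();print(jig(s['tool_pos']),s['time'])
a=topview("wrist",.047,s,px=4.4);b=topview("side",.047,px=4.4)
cv2.imwrite("pics/t1.png",np.hstack([a,b]))
E
```

```text
[-46.8096 -34.9278] 7.2
```

View pics/t1.png

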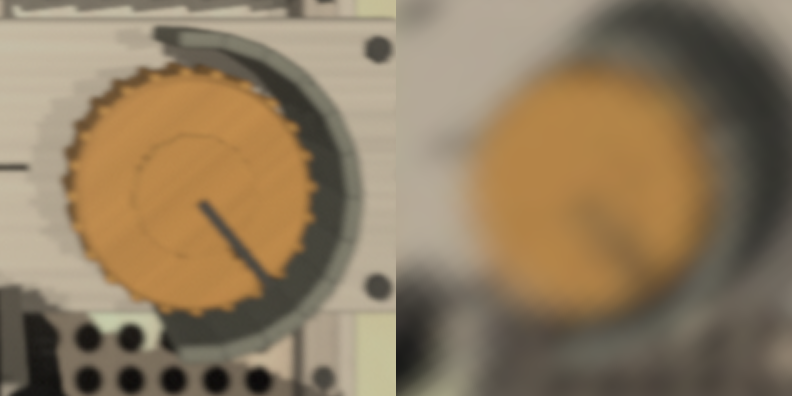

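The rectified view shows the head at (192,190) and the rib tip at (268,283). The rib went from 180° to −51°, so one stroke gave about 129° anticlockwise.

Call:
apply_moves(
  moves=[
    [1,-33.9,0,0,0,0,0],
    [1,-33.9,0,0,0,0,0],
    [1,1,0,12,0,0,0],
    [1,5,0,7.6,0,0,0],
    [1,5,0,-4.6,0,0,0],
    [1,6,0,-3.1,0,0,0],
    [1,4.4,0,-1.2,0,0,0],
    [1,4.5,0,-0.4,0,0,0],
    [1,5.3,0,0,0,0,0],
    [1,5.4,0,0,0,0,0],
    [1,5.3,0,0,0,0,0],
    [1,4.5,0,0.4,0,0,0],
    [1,4.4,0,1.2,0,0,0],
    [1,6,0,3.1,0,0,0],
    [1,5,0,4.6,0,0,0],
    [1,6,0,-11.6,0,0,0],
    [1,0,0,-8,0,0,0],
  ],
)

```text
time: 9.0
tool_pos: [0.4603, 0.0282, 0.0289]
tool_rot: [-0.467, 0.467, -0.531, 0.531]
contact_force: [1.0, 0.0, 1.0]
gripper_width: -0.003
```

```bash
cat >> h.py <<'E'
def rib(z,name=None):
    s=manip.state();a=topview("wrist",z,s,px=5)
    hsv=cv2.cvtColor(a,cv2.COLOR_BGR2HSV);o=cv2.inRange(hsv,(8,90,60),(30,255,255))
    o=cv2.morphologyEx(o,cv2.MORPH_CLOSE,np.ones((25,25)));c=max(cv2.findContours(o,0,1)[0],key=cv2.contourArea)
    (cx,cy),r=cv2.minEnclosingCircle(c)
    yy,xx=np.mgrid[:a.shape[0],:a.shape[1]];d=np.hypot(xx-cx,yy-cy)
    m=(d<110)&(d>40)&(a.max(2)<110)
    ang=np.degrees(np.arctan2(-(yy[m]-cy),xx[m]-cx));h,e=np.histogram(ang,72,(-180,180));k=h.argmax()
    dd=(ang-(e[k]+2.5)+180)%360-180;w=np.abs(dd)<12
    print('centre',cx,cy,'r',r,'rib',e[k]+2.5+dd[w].mean(),'n',w.sum(),'of',m.sum(),'TCP',jig(s['tool_pos']),s['tool_pos'][2],s['time'],'F',s['contact_force'])
    if name: cv2.imwrite(name,a)
E
python3 -c "
from h import *
rib(.049,'pics/t2.png')"
```

```text
centre 214.63710021972656 213.115234375 r 148.60952758789062 rib 76.69845449102755 n 765 of 767 TCP [-47.4042 -35.0929] 0.028872865208454498 9.0 F [1.0334 0.0379 0.9651]
```

Call:
apply_moves(
  moves=[
    [1,-33.9,0,0,0,0,0],
    [1,-33.9,0,0,0,0,0],
    [1,1,0,12,0,0,0],
    [1,5,0,7.6,0,0,0],
    [1,5,0,-4.6,0,0,0],
    [1,6,0,-3.1,0,0,0],
    [1,4.4,0,-1.2,0,0,0],
    [1,4.5,0,-0.4,0,0,0],
    [1,5.3,0,0,0,0,0],
    [1,5.4,0,0,0,0,0],
    [1,5.3,0,0,0,0,0],
    [1,4.5,0,0.4,0,0,0],
    [1,4.4,0,1.2,0,0,0],
    [1,6,0,3.1,0,0,0],
    [1,5,0,4.6,0,0,0],
    [1,6,0,-11.6,0,0,0],
    [1,0,0,-8,0,0,0],
  ],
)

```text
time: 10.75
tool_pos: [0.4602, 0.0281, 0.0288]
tool_rot: [-0.467, 0.467, -0.531, 0.531]
contact_force: [0.4, -0.6, 1.1]
gripper_width: -0.0
```

```bash
python3 -c "
from h import *
rib(.051)"
```

```text
centre 214.04307556152344 213.04141235351562 r 148.6599884033203 rib -131.3322976244203 n 872 of 902 TCP [-47.4854 -35.1633] 0.028803076276679992 10.75 F [ 0.4235 -0.5534  1.1353]
```

Call:
apply_moves(
  moves=[
    [1,-33.9,0,0,0,0,0],
    [1,-33.9,0,0,0,0,0],
    [1,1,0,12,0,0,0],
    [1,5,0,7.6,0,0,0],
    [1,5,0,-4.6,0,0,0],
    [1,6,0,-3.1,0,0,0],
    [1,4.4,0,-1.2,0,0,0],
    [1,4.5,0,-0.4,0,0,0],
    [1,5.3,0,0,0,0,0],
    [1,5.4,0,0,0,0,0],
    [1,5.3,0,0,0,0,0],
    [1,4.5,0,0.4,0,0,0],
    [1,4.4,0,1.2,0,0,0],
    [1,6,0,3.1,0,0,0],
    [1,5,0,4.6,0,0,0],
    [1,6,0,-11.6,0,0,0],
    [1,0,0,-8,0,0,0],
  ],
)

```text
time: 12.5
tool_pos: [0.4601, 0.0281, 0.0288]
tool_rot: [-0.467, 0.467, -0.531, 0.531]
contact_force: [0.1, -0.0, -1.2]
gripper_width: -0.001
```

```bash
python3 -c "
from h import *
rib(.053,'pics/t4.png')"
```

```text
centre 213.5 213.0 r 148.91702270507812 rib -13.417377429384585 n 888 of 894 TCP [-47.571  -35.2308] 0.028761697075969806 12.5 F [ 0.074  -0.0431 -1.2307]
```

Call:
apply_moves(
  moves=[
    [1,-33.9,0,0,0,0,0],
    [1,-33.9,0,0,0,0,0],
    [1,1,0,12,0,0,0],
    [1,5,0,7.6,0,0,0],
    [1,5,0,-4.6,0,0,0],
    [1,6,0,-3.1,0,0,0],
    [1,4.4,0,-1.2,0,0,0],
    [1,4.5,0,-0.4,0,0,0],
    [1,5.3,0,0,0,0,0],
    [1,5.4,0,0,0,0,0],
    [1,5.3,0,0,0,0,0],
    [1,4.5,0,0.4,0,0,0],
    [1,4.4,0,1.2,0,0,0],
    [1,6,0,3.1,0,0,0],
    [1,5,0,4.6,0,0,0],
    [1,6,0,-11.6,0,0,0],
    [1,0,0,-8,0,0,0],
  ],
)

```text
time: 14.25
tool_pos: [0.4601, 0.028, 0.0288]
tool_rot: [-0.467, 0.467, -0.531, 0.531]
contact_force: [0.2, 0.3, 0.1]
gripper_width: -0.002
```

```bash
python3 -c "
from h import *
rib(.055,'pics/t5.png')"
```

```text
centre 213.0189666748047 212.69432067871094 r 148.35720825195312 rib 127.72988039998418 n 680 of 680 TCP [-47.5711 -35.2671] 0.028750502387997437 14.25 F [0.233  0.3239 0.138 ]
```

View pics/t5.png

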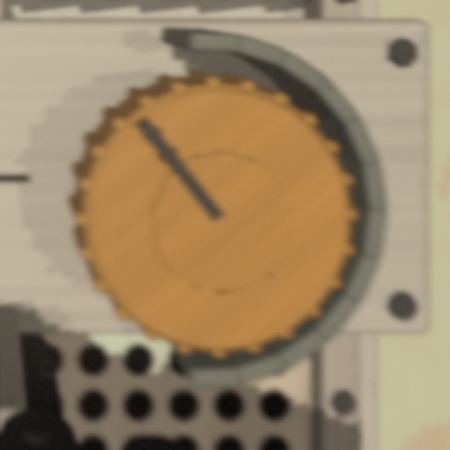

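The rib now runs from (218,215) to (143,122), i.e. 128–129° and about 669° in total. About 51° remains, so I make a short flat stroke next.

Call:
apply_moves(
  moves=[
    [1,-22.5,0,0,0,0,0],
    [1,-22.5,0,0,0,0,0],
    [1,0,0,0,0,0,0],
    [1,0,0,6,0,0,0],
    [1,0,0,4.3,0,0,0],
    [1,0,0,0,0,0,0],
    [1,4.5,0,0,0,0,0],
    [1,4.5,0,0,0,0,0],
    [1,4.5,0,0,0,0,0],
    [1,4.5,0,0,0,0,0],
    [1,4.5,0,0,0,0,0],
    [1,0,0,0,0,0,0],
    [1,0,0,-10.3,0,0,0],
    [1,22,0,0,0,0,0],
    [1,0,0,0,0,0,0],
  ],
)

```text
time: 15.8
tool_pos: [0.4598, 0.0282, 0.0287]
tool_rot: [-0.467, 0.467, -0.531, 0.532]
contact_force: [-0.1, 0.1, -0.2]
gripper_width: -0.002
```

```bash
python3 -c "
from h import *
rib(.056,'pics/t6.png')"
```

```text
centre 215.5 211.0 r 148.77931213378906 rib -174.27053097938148 n 886 of 931 TCP [-47.8958 -35.1612] 0.028680964338763163 15.8 F [-0.1472  0.0616 -0.2071]
```

View pics/t6.png

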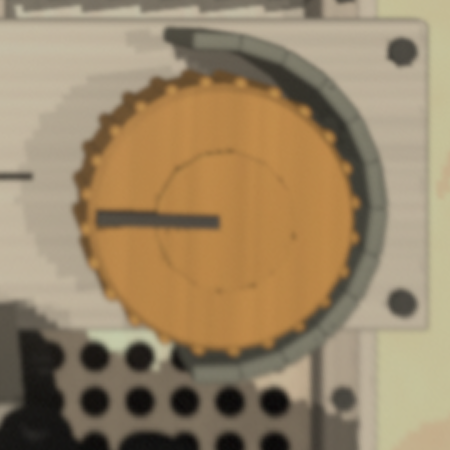

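The rib now runs from (218,222) to (97,218), i.e. 178°, which is parallel to the index line. The strokes sum to about 718°, so the screw is at two turns. Next I go to the open end, tilted slightly so that the gripper body stays clear of the raised head.

Call:
apply_moves(
  moves=[
    [1,0,-25,0,0,0,0],
    [1,30,-15,0,0,0,0],
    [1,40,0,12,0,0,0],
    [1,40,0,18,0,0,0],
    [1,2,0,18,0,0,0],
    [1,0,0,0,0,0,0],
    [1,0,25,0,0,0,0],
    [1,0,22,0,0,0,0],
    [1,0,0,0,0,0,5],
    [1,0,0,0,0,0,5],
    [1,0,0,0,0,0,0],
    [1,0,0,0,0,0,0],
  ],
)

```text
time: 17.05
tool_pos: [0.4929, -0.0871, 0.0216]
tool_rot: [0.511, -0.42, 0.569, -0.488]
contact_force: [-0.5, 0.3, -0.7]
gripper_width: -0.001
```

```bash
python3 - <<'E'
from h import *
s=manip.state();print(toolT(s),jig(s['tool_pos']),s['contact_force'],s['time'])
f=manip.grab_frame("wrist");cv2.imwrite("pics/w2.png",cv2.resize(f,(640,480),interpolation=cv2.INTER_CUBIC))
E
```

```text
[[-0.1252  0.0214  0.9919  0.4929]
 [-0.977   0.1711 -0.127  -0.0871]
 [-0.1724 -0.985  -0.0005  0.0216]
 [ 0.      0.      0.      1.    ]] [  -0.6856 -145.38  ] [-0.4901  0.2607 -0.6834] 17.05
```

View pics/w2.png

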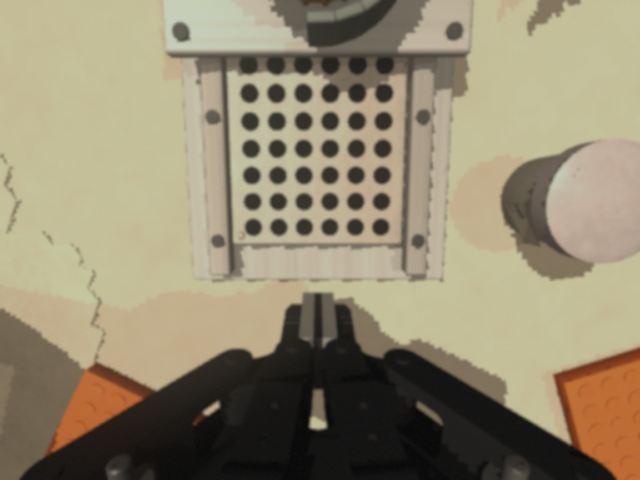

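The wrist view shows the finger centred (319,300) on the plate. The plate's −y edge is at row 245, with its sides at 228 and 404. I lower into line with the edge and start the push.

Call:
apply_moves(
  moves=[
    [1,1.5,8.4,0,0,0,0],
    [1,1.5,8.4,0,0,0,0],
    [1,0,0,0,0,0,0],
    [1,-3.94,0.69,0,0,0,0],
    [1,-3.94,0.69,0,0,0,0],
    [1,-3.94,0.69,0,0,0,0],
    [1,-3.94,0.69,0,0,0,0],
    [1,-3.94,0.69,0,0,0,0],
    [1,-3.94,0.69,0,0,0,0],
    [1,-3.94,0.69,0,0,0,0],
    [1,0,0,0,0,0,0],
  ],
)

```text
time: 18.2
tool_pos: [0.497, -0.0593, 0.0048]
tool_rot: [0.512, -0.419, 0.569, -0.488]
contact_force: [0.5, 0.6, -0.1]
gripper_width: 0.002
```

Call:
apply_moves(
  moves=[
    [1,-3.94,0.69,0,0,0,0],
    [1,-3.94,0.69,0,0,0,0],
    [1,-3.94,0.69,0,0,0,0],
    [1,-3.94,0.69,0,0,0,0],
    [1,-3.94,0.69,0,0,0,0],
    [1,-3.94,0.69,0,0,0,0],
    [1,-3.94,0.69,0,0,0,0],
    [1,-3.94,0.69,0,0,0,0],
    [1,0,0,0,0,0,0],
  ],
)

```text
time: 19.1
tool_pos: [0.5009, -0.0272, 0.0047]
tool_rot: [0.512, -0.419, 0.57, -0.488]
contact_force: [0.3, -0.4, 1.5]
gripper_width: -0.002
```

```bash
python3 - <<'E'
from h import *
s=manip.state();print(jig(s['tool_pos']),s['tool_pos'][2],s['contact_force'],s['time'])
f=manip.grab_frame("wrist");cv2.imwrite("pics/w3.png",cv2.resize(f,(640,480),interpolation=cv2.INTER_CUBIC))
E
```

```text
[ -0.2161 -84.947 ] 0.0047358822947239435 [ 0.3259 -0.3553  1.5396] 19.1
```

View pics/w3.png

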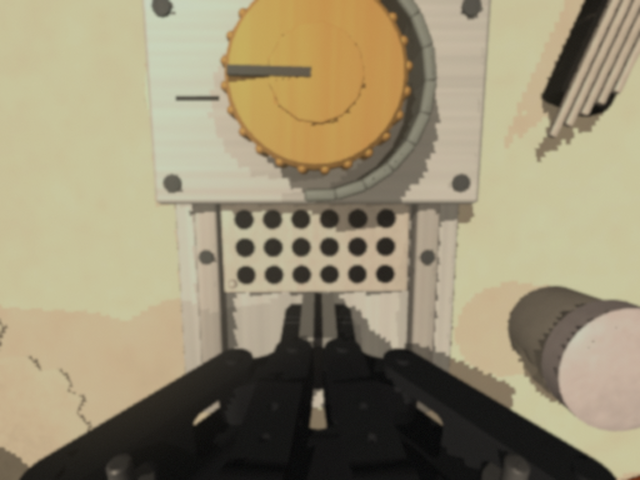

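The plate is sliding square under the bridge, its rear edge at row 292 and touching the finger, and the screw is unmoved. About 20 mm remain.

Call:
apply_moves(
  moves=[
    [1,-3.94,0.69,0,0,0,0],
    [1,-3.94,0.69,0,0,0,0],
    [1,-3.94,0.69,0,0,0,0],
    [1,-2.95,0.52,0,0,0,0],
    [1,-1.97,0.35,0,0,0,0],
    [1,-1.97,0.35,0,0,0,0],
    [1,0,0,0,0,0,0],
  ],
)

```text
time: 19.85
tool_pos: [0.5033, -0.0087, 0.0047]
tool_rot: [0.512, -0.419, 0.57, -0.488]
contact_force: [-1.1, -2.2, 1.4]
gripper_width: -0.001
```

Call:
apply_moves(
  moves=[
    [1,-0.98,0.17,0,0,0,0],
    [1,-0.98,0.17,0,0,0,0],
    [1,-0.98,0.17,0,0,0,0],
    [1,0,0,0,0,0,0],
    [1,0,0,0,0,0,0],
  ],
)

```text
time: 20.35
tool_pos: [0.5037, -0.0061, 0.0047]
tool_rot: [0.512, -0.419, 0.57, -0.488]
contact_force: [0.0, -3.7, 1.1]
gripper_width: -0.001
```

Call:
apply_moves(
  moves=[
    [1,-0.98,0.17,0,0,0,0],
    [1,-0.98,0.17,0,0,0,0],
    [1,0,0,0,0,0,0],
    [1,0,0,0,0,0,0],
  ],
)

```text
time: 20.75
tool_pos: [0.5039, -0.0046, 0.0048]
tool_rot: [0.512, -0.42, 0.569, -0.488]
contact_force: [-0.9, -5.5, 0.7]
gripper_width: -0.002
```

Call:
apply_moves(
  moves=[
    [1,-0.98,0.17,0,0,0,0],
    [1,-0.98,0.17,0,0,0,0],
    [1,0,0,0,0,0,0],
    [1,0,0,0,0,0,0],
  ],
)

```text
time: 21.15
tool_pos: [0.5039, -0.0043, 0.0047]
tool_rot: [0.511, -0.421, 0.568, -0.489]
contact_force: [-3.6, -11.9, 1.7]
gripper_width: -0.002
```

Call:
apply_moves(
  moves=[
    [1,3.94,-0.69,0,0,0,0],
    [1,14.8,-2.6,0,0,0,0],
    [1,24.6,-4.3,0,0,0,0],
    [1,24.6,-4.3,0,0,0,0],
    [1,-4,-25,0,0,0,-5],
    [1,-4,-40,0,0,0,-5],
    [1,0,-40,0,0,0,0],
    [1,-30,-30,0,0,0,0],
    [1,0,0,0,0,0,0],
    [1,0,0,0,0,0,0],
  ],
)

```text
time: 22.15
tool_pos: [0.4994, -0.0398, 0.1404]
tool_rot: [0.468, -0.467, 0.53, -0.53]
contact_force: [-0.2, -0.6, -0.4]
gripper_width: -0.001
```

```bash
python3 - <<'E'
from h import *
s=manip.state();print(jig(s['tool_pos']),s['tool_pos'][2],s['contact_force'],s['time'])
f=manip.grab_frame("wrist");K,T=camT("wrist",s)
src=np.float32([proj(K,T,world(a,b,.016)) for a,b in((-.065,.065),(.065,.065),(.065,-.105),(-.065,-.105))])
H=cv2.getPerspectiveTransform(src,np.float32([(0,0),(455,0),(455,595),(0,595)]))
cv2.imwrite("pics/w4.png",cv2.warpPerspective(f,H,(455,595),flags=cv2.INTER_CUBIC))
E
```

```text
[ -0.1828 -97.71  ] 0.14040061023460412 [-0.2442 -0.6443 -0.3749] 22.15
```

View pics/w4.png

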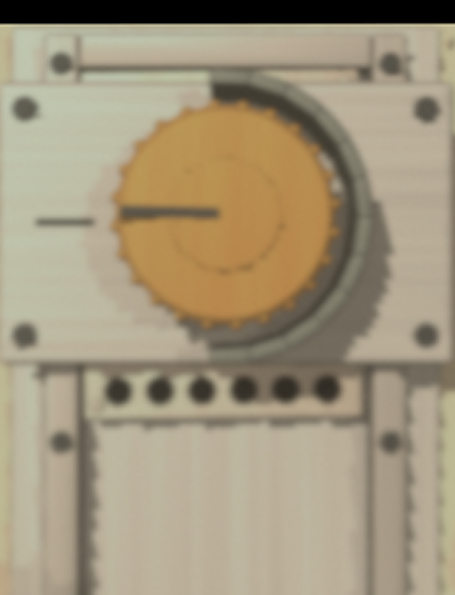

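In the rectified view (3.5 px/mm), the plate's rear edge at row 418 puts it at jig y ≈ −54.4 (home is −55), and the plate shows up against the stop face at row 70. The rib, (218,213) to (120,211), is parallel to the index line. I hand the job in.

```bash
python3 -c "
from plant import manip
print(manip.job_done(), manip.state()['time'])"
```

```text
the job is handed in; nothing more can be done
the job is handed in; nothing more can be done
```

The screw is loosened by two turns and the plate is fully home. I handed the job in at about 22 s of the 61 s, with the arm clear of everything.

- **Screw:** I used five full strokes and one short one with the shut fingertips across the open rim. The rib was measured after every stroke and the total came to about 718°. In the last picture it lies within about 2° of parallel to the index line.
- **Plate:** I pushed it with the fingertip along the channel, under the bridge. At the end the force rose to about 12 N with no further travel. After backing off, the plate's rear edge measured at jig y ≈ −54.4 mm (home is −55 mm), and the plate was seen against the stop face.
- **Disagreements:** `manip.tcp_to_tips` gave the fingertips as 19 mm ahead of the TCP, but touching the bridge showed them about 5 mm behind it. I used the touched value. The arm's own reading at the end of the push was about 3 mm past what I expected, which is within the uncertainty of the measured finger offset and jig position.
- **Not checked:** I took no separate last picture of the other loose objects. No move was planned near them, and the force readings after each move showed no unexpected contact.

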